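# Put the stapler away in the desk riser's swing-out tray

## Task

Put the stapler that stands on the desk riser away in the riser's swing-out tray: swing the tray well out on its post, clear of the board above, and lay the stapler upright and flat inside it. Then swing the tray back under the board, pushing gently until its nose has passed the roller catch and it stays fully home against its stop. Leave the hand stamp on the riser, the note pad and the can where they stand.

Things in the scene. Friction and masses are not known exactly. Their poses are not given: they have to be found in the camera images.
- riser: Brown wooden desk riser, fixed. Board 155 (x) x 320 (y) mm, underside 110, top 125 mm over the desk, on 12 mm rear (+x) and right (-y) panels and a steel post at the front left; front and left are open. Origin: on the desk under the board's centre; x into the riser away from the robot, y left, z up. Front edge of the board at x = -77.5.
- post (a point): Foot of the riser's round steel post, 12 mm thick, the fixed pivot pin of the tray; at (-47.5, 130, 0) in the riser's frame.
- tray: Flat grey tray, 0.32 kg, sliding on the desk, captive on the post by a corner sleeve (25 mm outside). Origin: on the post's axis, underside. Axes parallel to the riser's when home; swings out clockwise from above (yaw to the riser 0 home, negative out; starts -0.30 to -0.50, can pass -1.5). Walls 3 mm thick, tops 25 mm over the desk; inner floor 5.5 mm over it. Outer outline: see tray_in.
- tray_in (a point): Good place for the stapler's middle on the tray's floor, stapler along the tray's y: at (33, -122, 5.5) in the tray's frame. Tray outline there (outer faces): front wall x = -10, left y = -12, right end y = -220 (x -10 to 22), slanting wall from (22, -220) to (95, -170), back wall x = 95.
- tray_front (a point): Point on the outer face of the tray's front wall near its right end, at (-10, -180, 12) in the tray's frame. Ajar, the wall can be drawn out from inside or pushed in from outside here. Home, it stands 20 mm behind the board's front edge, so the tool must reach in under the board tilted. The wall's top is 25 mm over the desk.
- tray_nose (a point): Centre of the upright rounded nose (6 mm radius) at the tray's front right corner, at (6, -223, 12.5) in the tray's frame. Home (back wall against the rubber stop on the rear panel) it lies at (-41.5, -93) in the riser's frame.
- roller (a point): Rest position of the roller's axis, 14 mm over the desk, fixed to the riser at (-50.1, -99.5) in its frame.
- catch (a joint): White spring roller (10 mm) of the catch on the riser's right panel: how far it is pressed back, m; 0 = out. In the last 0.09 rad of the swing the tray's nose presses it back about 4.5 mm, which takes about 8 to 18 N at the front wall near its right end; then it springs out before the nose and keeps the tray home. Beyond is the rigid stop.
- stapler: Desk stapler with a blue top over a black base, 145 mm long (its x axis), 36 mm wide at the base, top 30 mm wide at 35 mm up and tapering above that (grip it with the pads about 30 mm up), 48 mm high, 0.26 kg; it does not open. Origin: centre of its underside. Stands upright on the riser's board (another stapler behind the riser is part of the room).
- ink_stamp: Upright self-inking hand stamp on the riser's board, red top on a black foot, 30 x 48 mm, 69 mm high; origin: centre of its underside. Bystander.
- drink_can: Drink can, 66 mm diameter, 114 mm high, standing on the desk to the left of the riser; origin: centre of its underside. Bystander.
- note_pad: Yellow block of sticky notes, 76 x 76 x 25 mm, on the brown envelope to the left; origin: centre of its underside. Bystander.

How it is judged:
By the outcome, as a careful person would: the job done as asked, in the order asked, and still so for the second after the job is handed in, with the robot touching nothing.
It also fails if it takes over 67 s, if anything falls off the work surface, if the arm or the gripper's body presses on something with over 40 N, if the wrist force passes 120 N, or if a joint passes its speed limit or range.

## Robot

A 6-joint arm with a two-finger parallel gripper is mounted at the origin on a cart in front of the work surface, level with it; the furniture and walls round the work are solid. World frame = base frame: x ahead of the robot, y to its left, z up, the work surface at z = 0. Lengths are in m, angles in rad, forces in N, time in s.
With the tool pointing down it reaches from about 0.4 to 0.925 m from the base axis. Payload 3.4 kg.
Tool frame: the origin (TCP) lies midway between the tips of the shut fingers; the grasp point (between the pads) lies 19 mm behind it; z points along the fingers, y is the line along which they close (so a half turn about z gives the same grasp; the last joint's range is limited). The gripper opens to 85 mm and grips with 20 to 120 N. Pads are 22 mm wide; open, the fingers measure 114 mm over their backs; the gripper's body (76 mm by 85 mm) begins 54 mm behind the grasp point. The pads swing forward as they close: fully open they stand 13 mm farther back than shut.
Start: joints at [1.188, 0.307, 1.506, -0, 1.328, -0.073], TCP at [0.175, 0.548, 0.231] pointing down, gripper open.
Joint ranges: [-3.12, 3.12], [-1.05, 2.28], [0.14, 2.33], [-1.42, 4.57], [0.1, 2.73], [-2.68, 2.68]. Speed limits (rad/s): [2.57, 2.57, 3.14, 3.14, 3.14, 3.14].

## Interface

Orientations are given as a rotation vector (axis times angle).
In Python, from plant import arm gives the robot as it stands.
- The arm moves only by the tool move_arm, never from a script. Its argument "motion" is a list of rows, each a list of 5 numbers: the opening in per cent of the stroke, from 0 (shut) to 100 (fully open), then the shift along the world's x, y, z in m, then the turn about the world's z in rad. In form: [[gripper, x, y, z, roll], ...]. A call has 1 to 20 rows; each row shifts and turns the commanded pose from where the row before left it; what a row does not reach is not made up. A row lasts 1/12 s, in which the tool goes at most 41.7 mm and 7.16 degrees, less where a joint would pass 70% of its speed; a pose out of reach is approached as far as the arm can. A call with a gripper value outside its range is refused whole. The fingers move at their own pace and stop on an object; the grip force is fixed at half the most. Time passes only in rows, so rows that do not move let the fingers close. It gives the time, the measured TCP pose, the force, the opening and the grip force at its end, in the units of the state.
- arm.state(): the state, without advancing time (a new reading comes with each control period).
- arm.snapshot(name): name is "scene" or "top" or "wrist"; returns the picture (420x560x3 uint8, blue, green, red); there is no depth.
- arm.camera_model(name): a dict with "K" (3x3 intrinsics, pixels), "world_to_cam" (4x4, takes a point from world to camera coordinates). Camera axes: x right, y down, z forward; pixel columns grow to the right and rows downward; lengths in m; the calibration is good to about 2 mm. A picture is of the moment at which its call begins: read the wrist's pose just before it. camera_model takes no time and is no camera call; for the wrist camera it gives the pose at the moment of the call.
- arm.job_done(): hands the job in; it is judged then, once.
Trained networks look in the newest picture that a camera, given by its name, has taken for a name from the list of things; names that differ only in an ending like _2 or _b are one class to them, and where a whole thing is asked for, a point or a joint stands for the part that bears it (a point fixed in the world has none). Each returns a list of dicts, best first, with "conf" (0 to 1); they miss things now and then, are a little off and sometimes report something else, mostly with a low value. They report only what shows in the picture. A call takes as long as a camera call.
- arm.spot_in(camera, target): "extent" ([left, top, width, height] as shares, 0 to 1, of the picture: columns of its width, rows of its height, round what is visible of it).
- arm.landmark_of(camera, target): "at" ([row, column] as shares, 0 to 1, of the picture: columns of its width, rows of its height: a listed point, or the origin of a listed thing).
The state is a dict: "clock": time; "qpos": joint angles; "qvel": joint speeds; "joint_efforts": joint torques, N m; "ee_pos": TCP position; "tool_rot": TCP orientation; "contact_force": force on the tool from outside, world axes, zero at the start; "torque": the same for the moment, N m; "gripper_width": finger opening in m; "finger_force": force on a finger pad.
Only numpy, scipy, OpenCV 4.12 (cv2) and the standard library are available. Lean on these libraries where they do the work, as an engineer would, in place of code of your own. Each camera call takes 0.05 s, during which the arm holds its last target. There are 200 camera calls.

## Working session

There is one attempt and no reset: what is moved stays moved. The work goes in short steps, Python scripts to look and compute and a tool call to move; the robot and the scene stay as the last step left them, time stands still between calls to the robot, and variables do not carry over. Pictures are saved under pics/ and viewed, at most 10 in all, crops included, and the job is handed in when it is done.

Besides the shell and the picture viewer there is one more tool, called after ">>>" as a command line: name --pt "numbers of a row" for each row, then --argument value for the rest. move_arm: Moves the arm, as the interface text tells. Its arguments: {"type":"object","properties":{"motion":{"type":"array"}},"required":["motion"]}

```bash
mkdir -p pics; ls
cat > h.py <<'E'
from plant import arm
import numpy as np, cv2
def ray(cam,at):
    m=arm.camera_model(cam);K=np.array(m["K"]);T=np.array(m["world_to_cam"])
    u=at[1]*560;v=at[0]*420
    d=T[:3,:3].T@np.linalg.solve(K,[u,v,1.]);c=-T[:3,:3].T@T[:3,3];return c,d
def onz(cam,at,z):
    c,d=ray(cam,at);return c+d*(z-c[2])/d[2]
def proj(cam,p):
    m=arm.camera_model(cam);q=np.array(m["world_to_cam"])@np.r_[p,1];q=np.array(m["K"])@q[:3];return q[:2]/q[2]
E
python3 - <<'E'
from h import *
for c in("scene","top"):
    im=arm.snapshot(c);cv2.imwrite(f"pics/{c}0.png",im)
    for n,z in(("riser",0),("post",0),("tray_in",.0055),("tray_front",.012),("tray_nose",.0125),("roller",.014),("stapler",.125),("ink_stamp",.125),("drink_can",0),("note_pad",0)):
        for r in arm.landmark_of(c,n)[:2]:
            print(c,n,round(r["conf"],2),np.round(np.array(r["at"])*[420,560]),onz(c,r["at"],z).round(3))
print(arm.state())
E
```

```text
pics
scene riser 0.77 [220. 233.] [0.623 0.238 0.   ]
scene post 0.77 [255. 265.] [0.591 0.366 0.   ]
scene tray_in 0.59 [216. 263.] [0.551 0.259 0.006]
scene tray_in 0.53 [256. 269.] [0.587 0.376 0.005]
scene tray_front 0.57 [196. 285.] [0.474 0.223 0.012]
scene tray_nose 0.74 [181. 285.] [0.452 0.174 0.012]
scene roller 0.73 [158. 244.] [0.519 0.049 0.014]
scene stapler 0.7 [200. 253.] [0.594 0.306 0.125]
scene stapler 0.5 [256. 267.] [0.626 0.454 0.125]
scene ink_stamp 0.82 [155. 245.] [0.555 0.161 0.125]
scene drink_can 0.76 [301. 272.] [0.626 0.482 0.   ]
scene note_pad 0.91 [299. 357.] [0.46  0.552 0.   ]
top riser 0.67 [183. 321.] [0.627 0.229 0.   ]
top riser 0.31 [180. 287.] [0.633 0.306 0.   ]
top tray_in 0.73 [217. 313.] [0.546 0.248 0.006]
top tray_in 0.69 [193. 264.] [0.601 0.357 0.006]
top tray_front 0.62 [244. 321.] [0.485 0.234 0.012]
top tray_front 0.55 [195. 260.] [0.597 0.366 0.012]
top tray_nose 0.57 [255. 345.] [0.461 0.181 0.012]
top roller 0.69 [211. 361.] [0.558 0.144 0.014]
top stapler 0.64 [181. 285.] [0.599 0.314 0.125]
top ink_stamp 0.57 [195. 359.] [0.569
[... 174 characters left out ...]
1.1, 'qpos': array([ 1.18748519e+00,  3.06780161e-01,  1.50641466e+00,  1.93302004e-06,
        1.32841896e+00, -7.34920647e-02]), 'qvel': array([-4.38162699e-04,  6.35788021e-04,  2.02037025e-04,  4.58952518e-04,
       -5.81945703e-05,  4.84372376e-04]), 'joint_efforts': array([ 7.53313561e-04, -4.57498455e+01, -2.52331603e+01, -2.71004528e-04,
        8.69808209e-04, -2.16411443e-06]), 'ee_pos': array([0.17532391, 0.54760755, 0.23131073]), 'tool_rot': array([-4.84718290e-01, -3.10396698e+00,  3.16548180e-05]), 'contact_force': array([-0.07262199, -0.45017883, -0.24505694]), 'torque': array([-0.02771228, -0.05104182,  0.01274367]), 'finger_force': 0.0, 'gripper_width': 0.08544474678751386}
```

View pics/scene0.png

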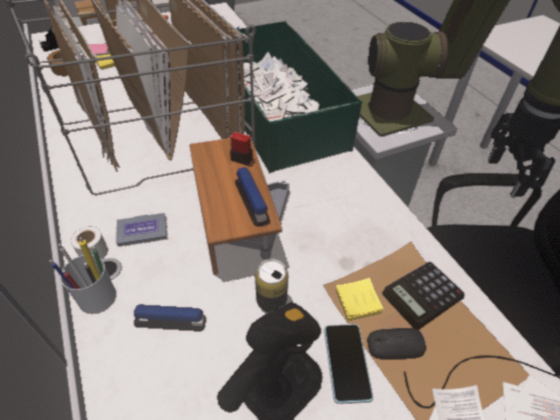

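View pics/top0.png

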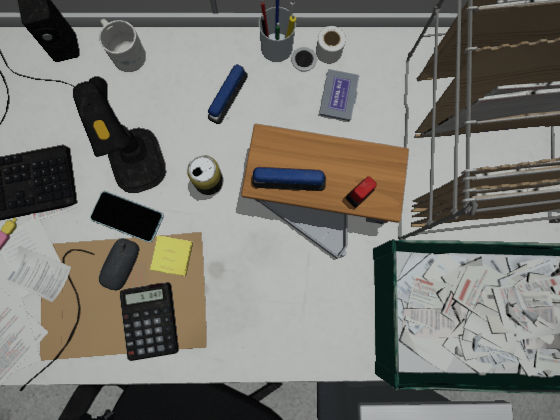

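The scene shows the brown riser with the blue stapler (top view at 289,178) and the red stamp (360,192) on it. The tray is ajar with its nose near (340,257). The can stands at (204,175), and a green bin is in the right foreground. I'll fit the board and the stapler.

```bash
cat > fit.py <<'E'
from h import *
im=arm.snapshot("top")
hsv=cv2.cvtColor(im,cv2.COLOR_BGR2HSV)
print(hsv[140,300],hsv[178,290],hsv[210,330],hsv[300,60],hsv[225,320])
roi=np.zeros(im.shape[:2],np.uint8);roi[110:235,235:415]=255
def rect(mask,z,name):
    mask=cv2.morphologyEx(mask&roi,cv2.MORPH_OPEN,np.ones((3,3)))
    cs,_=cv2.findContours(mask,cv2.RETR_EXTERNAL,cv2.CHAIN_APPROX_NONE)
    c=max(cs,key=cv2.contourArea)[:,0,:]
    P=np.array([onz("top",[(v+.5)/420,(u+.5)/560],z)[:2] for u,v in c])
    r=cv2.minAreaRect((P*1000).astype(np.float32));print(name,len(P),r,"\n",cv2.boxPoints(r).round(0).tolist());return r
rect(cv2.inRange(hsv,(3,70,60),(20,255,255)),.125,"board")
rect(cv2.inRange(hsv,(100,90,20),(130,255,255)),.165,"stapler")
rect(cv2.inRange(hsv,(170,120,60),(180,255,255))|cv2.inRange(hsv,(0,200,60),(3,255,255)),.185,"stamp")
E
python3 fit.py
```

```text
[ 15 145 141] [110 167 104] [ 14 154  81] [ 18  99 141] [108  19  68]
board 454 ((616.447021484375, 232.61756896972656), (318.02093505859375, 154.67770385742188), 80.04198455810547) 
 [[513.0, 89.0], [665.0, 63.0], [720.0, 376.0], [568.0, 403.0]]
stapler 157 ((597.3693237304688, 308.48944091796875), (135.54571533203125, 29.41221046447754), 86.70121002197266) 
 [[579.0, 242.0], [608.0, 240.0], [616.0, 375.0], [587.0, 377.0]]Traceback (most recent call last):
  File "fit.py", line 14, in <module>
    rect(cv2.inRange(hsv,(170,120,60),(180,255,255))|cv2.inRange(hsv,(0,200,60),(3,255,255)),.185,"stamp")
    ~~~~^^^^^^^^^^^^^^^^^^^^^^^^^^^^^^^^^^^^^^^^^^^^^^^^^^^^^^^^^^^^^^^^^^^^^^^^^^^^^^^^^^^^^^^^^^^^^^^^^^
  File "fit.py", line 9, in rect
    c=max(cs,key=cv2.contourArea)[:,0,:]
      ~~~^^^^^^^^^^^^^^^^^^^^^^^^
ValueError: max() iterable argument is empty
```

Board fit is 318×155 mm, matching the spec: centre (0.616, 0.233), riser yaw −0.174. That puts the post at (0.592, 0.369), and the nose gives a tray yaw of about −0.46 to the riser. The tool can't be tilted, so I'll straddle the front wall to draw the tray out. For the last push I'll use the outer face of the wide-open finger. First I'll move above the wall and look with the wrist camera.

>>> move_arm --pt "50 0.024 -0.027 -0.003 0.104" --pt "50 0.024 -0.027 -0.003 0.104" --pt "50 0.024 -0.027 -0.003 0.104" --pt "50 0.024 -0.027 -0.003 0.104" --pt "50 0.024 -0.027 -0.003 0.104" --pt "50 0.024 -0.027 -0.003 0.104" --pt "50 0.024 -0.027 -0.003 0.104" --pt "50 0.024 -0.027 -0.003 0.104" --pt "50 0.024 -0.027 -0.003 0.104" --pt "50 0.024 -0.027 -0.003 0.104" --pt "50 0.024 -0.027 -0.003 0.104" --pt "50 0.024 -0.027 -0.003 0.104" --pt "50 0 0 0 0" --pt "50 0 0 0 0"

```text
clock: 2.32
ee_pos: [0.4645, 0.2221, 0.1951]
tool_rot: [1.413, -2.806, -0.0]
contact_force: [-0.3, 0.0, 0.9]
gripper_width: 0.0426
finger_force: 0.0
```

```bash
cat >> h.py <<'E'
Rc=np.array([.6164,.2326]);ry=-.1738;P=np.array([.5921,.3688])
def R(a):return np.array([[np.cos(a),-np.sin(a)],[np.sin(a),np.cos(a)]])
def tray(p,yaw):return P+R(ry+yaw)@np.array(p[:2])
def rs(p):return Rc+R(ry)@np.array(p)
def st():
    s=arm.state();r=s["tool_rot"];M=cv2.Rodrigues(np.array(r))[0]
    print("t",round(s["clock"],2),"tcp",s["ee_pos"].round(4),"closing",np.degrees(np.arctan2(M[1,1],M[0,1])).round(1),"zdir",M[:,2].round(2),"F",s["contact_force"].round(1),"w",round(s["gripper_width"],4),"ff",round(s["finger_force"],1),"q",s["qpos"].round(2))
E
python3 - <<'E'
from h import *
st()
im=arm.snapshot("wrist")
for n,z in(("tray_nose",.0125),("tray_front",.012),("tray_in",.0055),("stapler",.125)):
    for r in arm.landmark_of("wrist",n)[:2]:
        p=onz("wrist",r["at"],z);d=p[:2]-P
        print(n,round(r["conf"],2),p.round(3),"dist",np.hypot(*d).round(3),"ang",np.arctan2(d[1],d[0]).round(3))
        cv2.circle(im,(int(r["at"][1]*560),int(r["at"][0]*420)),4,(0,0,255),1)
# expected wall overlay at z=.025
for yaw,c in((-.46,(0,255,0)),):
    q=[proj("wrist",np.r_[tray(p,yaw),.025]) for p in((-10,-12),(-10,-220),(22,-220),(95,-170),(95,-12)) for p in[np.array(p)/1000]]
    cv2.polylines(im,[np.array(q).astype(int)],True,c,1)
cv2.imwrite("pics/w1.png",im)
E
```

```text
t 2.32 tcp [0.4645 0.2221 0.1951] closing 143.5 zdir [-0.  0. -1.] F [-0.3  0.   0.9] w 0.0426 ff 0.0 q [ 0.36  0.26  1.68  0.    1.2  -2.14]
tray_nose 0.59 [0.463 0.187 0.013] dist 0.223 ang -2.188
tray_front 0.92 [0.476 0.232 0.012] dist 0.18 ang -2.274
tray_front 0.55 [0.611 0.236 0.012] dist 0.134 ang -1.43
tray_in 0.86 [0.542 0.25  0.006] dist 0.129 ang -1.971
tray_in 0.65 [0.613 0.234 0.006] dist 0.137 ang -1.414
```

View pics/w1.png

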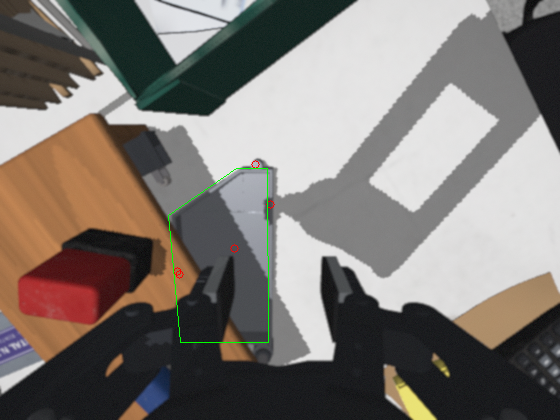

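The overlay fits: yaw ≈ −0.47, with the wall at about column 270 and the nose at (257,164). Both fingers are clear of the wall, so I'll descend to straddle it.

>>> move_arm --pt "50 0 0 -0.03 0" --pt "50 0 0 -0.03 0" --pt "50 0 0 -0.03 0" --pt "50 0 0 -0.03 0" --pt "50 0 0 -0.03 0" --pt "50 0 0 -0.02 0" --pt "50 0 0 -0.015 0" --pt "50 0 0 0 0" --pt "50 0 0 0 0"

```text
clock: 3.32
ee_pos: [0.4623, 0.2243, 0.0099]
tool_rot: [1.422, -2.799, -0.0]
contact_force: [0.8, -0.5, -0.1]
gripper_width: 0.0426
finger_force: 0.0
```

Run:
```python
from h import *
# arc waypoints: hand point (-14,-190) in tray frame; 14 steps
p=np.array([-.014,-.190]);ys=np.linspace(-.47,-1.50,21)
q=np.array([tray(p,y) for y in ys]);print(np.round(np.diff(q,axis=0),4).tolist(),q[0],q[-1])
```

```text
[[-0.0072, 0.0066], [-0.0069, 0.007], [-0.0065, 0.0073], [-0.0061, 0.0077], [-0.0057, 0.008], [-0.0053, 0.0083], [-0.0049, 0.0085], [-0.0044, 0.0088], [-0.004, 0.009], [-0.0035, 0.0092], [-0.003, 0.0093], [-0.0025, 0.0095], [-0.002, 0.0096], [-0.0015, 0.0097], [-0.001, 0.0098], [-0.0005, 0.0098], [-0.0, 0.0098], [0.0005, 0.0098], [0.001, 0.0098], [0.0015, 0.0097]] [0.46685708 0.22523743] [0.40454654 0.40226191]
```

>>> move_arm --pt "50 -0.007 0.0066 0 -0.05" --pt "50 -0.007 0.007 0 -0.05" --pt "50 -0.0065 0.0073 0 -0.05" --pt "50 -0.006 0.0077 0 -0.05" --pt "50 -0.0057 0.008 0 -0.05" --pt "50 -0.0053 0.0083 0 -0.05" --pt "50 -0.0049 0.0085 0 -0.05" --pt "50 -0.0044 0.0088 0 -0.05" --pt "50 -0.004 0.009 0 -0.05" --pt "50 -0.0035 0.0092 0 -0.05" --pt "50 -0.003 0.0093 0 -0.05" --pt "50 -0.0025 0.0095 0 -0.05" --pt "50 -0.002 0.0096 0 -0.05" --pt "50 -0.0015 0.0097 0 -0.05" --pt "50 -0.001 0.0098 0 -0.05" --pt "50 -0.0005 0.0098 0 -0.05" --pt "50 0 0.0098 0 -0.05" --pt "50 0 0.008 0 -0.05" --pt "50 0.001 0.006 0 -0.03" --pt "50 0 0 0 0"

```text
clock: 4.98
ee_pos: [0.4006, 0.3879, 0.0123]
tool_rot: [-0.014, 3.138, 0.005]
contact_force: [0.5, -0.2, 0.3]
gripper_width: 0.0426
finger_force: 0.0
```

Run:
```python
from h import *
st()
im=arm.snapshot("top")
for n,z in(("tray_nose",.0125),("tray_front",.012),("tray_in",.0055)):
    for r in arm.landmark_of("top",n)[:1]:
        p=onz("top",r["at"],z);d=p[:2]-P
        print(n,round(r["conf"],2),p.round(3),np.hypot(*d).round(3),np.arctan2(d[1],d[0]).round(3))
cv2.imwrite("pics/t2.png",im[100:330,150:430].repeat(2,0).repeat(2,1))
```

```text
t 4.98 tcp [0.4006 0.3879 0.0123] closing 90.5 zdir [ 0.  0. -1.] F [ 0.5 -0.2  0.3] w 0.0426 ff 0.0 q [ 0.69  0.53  1.8   0.    0.81 -0.89]
tray_nose 0.91 [0.374 0.349 0.013] 0.219 -3.051
tray_in 0.73 [0.474 0.335 0.006] 0.123 -2.866
```

View pics/t2.png

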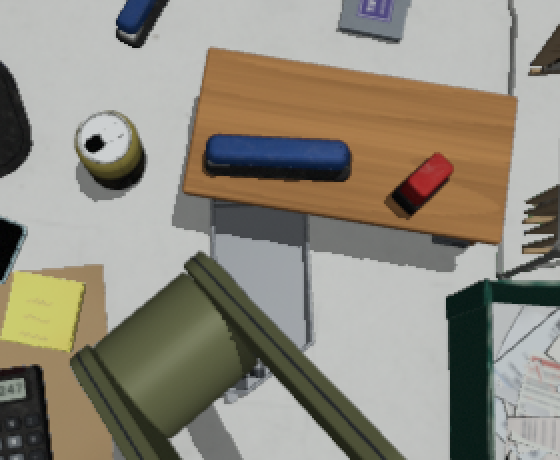

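The tray is out at about −1.35 to the riser, clear of the board; its walls show in the crop at columns 215–310, below the board. Next I'll lift and go above the stapler.

>>> move_arm --pt "50 0 0 0.038 0" --pt "50 0 0 0.038 0" --pt "50 0 0 0.038 0" --pt "50 0 0 0.038 0" --pt "70 0 0 0.038 0" --pt "90 0 0 0.038 -0.1" --pt "90 0.0164 -0.006 0.01 -0.118" --pt "90 0.0164 -0.006 0 -0.118" --pt "90 0.0164 -0.006 0 -0.118" --pt "90 0.0164 -0.006 0 -0.118" --pt "90 0.0164 -0.006 0 -0.118" --pt "90 0.0164 -0.007 0 -0.118" --pt "90 0.0164 -0.007 0 -0.118" --pt "90 0.0164 -0.007 0 -0.118" --pt "90 0.0164 -0.007 0 -0.118" --pt "90 0.0164 -0.007 0 -0.118" --pt "90 0.0164 -0.007 0 -0.118" --pt "90 0.016 -0.008 0 -0.118" --pt "90 0 0 0 -0.118" --pt "90 0 0 0 0"

```text
clock: 6.85
ee_pos: [0.5965, 0.3043, 0.2479]
tool_rot: [-2.286, -2.154, 0.001]
contact_force: [-0.7, 0.1, 0.3]
gripper_width: 0.0765
finger_force: 0.0
```

Run:
```python
from h import *
st()
im=arm.snapshot("wrist");cv2.imwrite("pics/w3.png",im)
for r in arm.landmark_of("wrist","stapler")[:2]:print(r["conf"],onz("wrist",r["at"],.125).round(4))
hsv=cv2.cvtColor(im,cv2.COLOR_BGR2HSV)
m=cv2.morphologyEx(cv2.inRange(hsv,(100,90,20),(130,255,255)),cv2.MORPH_OPEN,np.ones((3,3)))
cs,_=cv2.findContours(m,cv2.RETR_EXTERNAL,cv2.CHAIN_APPROX_NONE)
c=max(cs,key=cv2.contourArea)[:,0,:]
Q=np.array([onz("wrist",[(v+.5)/420,(u+.5)/560],.165)[:2] for u,v in c])
r=cv2.minAreaRect((Q*1000).astype(np.float32));print(r)
```

```text
t 6.85 tcp [0.5965 0.3043 0.2479] closing -3.4 zdir [-0. -0. -1.] F [-0.7  0.1  0.3] w 0.0765 ff 0.0 q [ 0.41  0.43  1.27 -0.    1.45  0.47]
0.69 [0.5972 0.3055 0.125 ]
((598.0624389648438, 308.85986328125), (135.92398071289062, 28.962177276611328), 86.99773406982422)
```

View pics/w3.png

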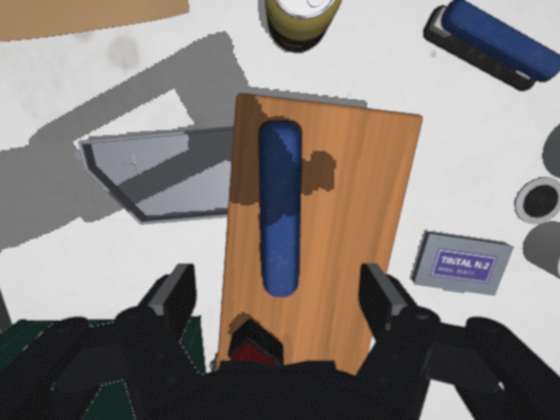

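The stapler is centred between the fingers (axis 87°, closing axis −3.4°), and the stamp is well clear. I'll descend and grip.

>>> move_arm --pt "90 0.001 0.003 -0.03 0" --pt "90 0 0 -0.03 0" --pt "90 0 0 -0.03 0" --pt "90 0 0 -0.014 0" --pt "90 0 0 -0.008 0" --pt "90 0 0 0 0" --pt "25 0 0 0 0" --pt "10 0 0 0 0" --pt "10 0 0 0 0" --pt "10 0 0 0 0" --pt "10 0 0 0 0" --pt "10 0 0 0 0" --pt "10 0 0 0 0"

```text
clock: 8.03
ee_pos: [0.5983, 0.309, 0.1383]
tool_rot: [2.281, 2.159, 0.006]
contact_force: [0.2, 0.0, 6.6]
gripper_width: 0.0279
finger_force: 58.8
```

>>> move_arm --pt "10 0 0 0.02 0" --pt "10 0 0 0.03 0" --pt "10 0 0 0.03 0" --pt "10 0 0 0.02 0" --pt "10 0 0 0 0"

```text
clock: 8.45
ee_pos: [0.5993, 0.3096, 0.2415]
tool_rot: [2.279, 2.158, 0.013]
contact_force: [1.3, -0.0, -2.4]
gripper_width: 0.0281
finger_force: 59.9
```

Run:
```python
from h import *
st()
arm.snapshot("top");S=[]
for n,z in(("tray_nose",.0125),("tray_front",.012),("tray_in",.0055)):
    for r in arm.landmark_of("top",n)[:1]:
        p=onz("top",r["at"],z);d=p[:2]-P
        k={"tray_nose":(6,-223),"tray_front":(-10,-180),"tray_in":(33,-122)}[n]
        print(n,round(r["conf"],2),p.round(3),np.hypot(*d).round(3),"yaw",(np.arctan2(d[1],d[0])-np.arctan2(k[1],k[0])-ry).round(3))
im=arm.snapshot("top")
for yaw,c in((-1.33,(0,255,0)),(-1.40,(0,0,255))):
    q=[proj("top",np.r_[tray(np.array(p)/1000,yaw),.025]) for p in((-10,-12),(-10,-220),(22,-220),(95,-170),(95,-12))]
    cv2.polylines(im,[np.array(q).round().astype(int)],True,c,1)
    print(yaw,tray((.033,-.122),yaw))
cv2.imwrite("pics/t4.png",cv2.resize(im[150:310,200:420],None,fx=3,fy=3,interpolation=0))
```

```text
t 8.45 tcp [0.5993 0.3096 0.2415] closing -3.1 zdir [ 0.01  0.   -1.  ] F [ 1.3 -0.  -2.4] w 0.0281 ff 59.9 q [0.41 0.43 1.27 0.   1.42 0.47]
tray_nose 0.92 [0.365 0.352 0.013] 0.228 yaw -1.35
tray_front 0.78 [0.417 0.376 0.012] 0.175 yaw 4.9
tray_in 0.95 [0.475 0.332 0.006] 0.122 yaw -1.357
-1.33 [0.47258292 0.32770659]
-1.4 [0.47000143 0.3361666 ]
```

View pics/t4.png

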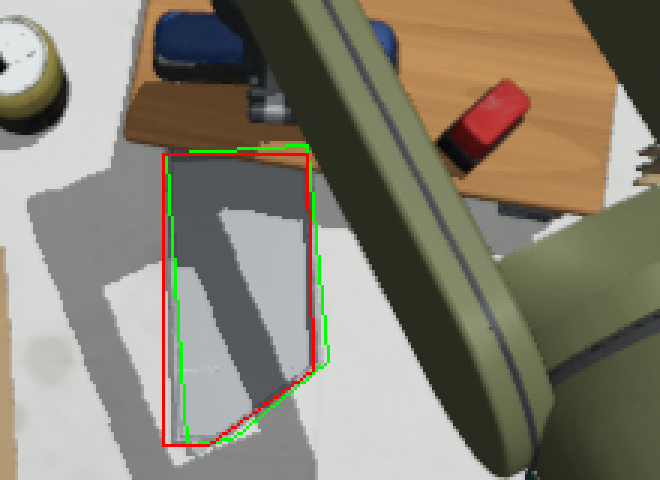

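The stapler is lifted. The tray fits between the two overlays, so yaw is about −1.365. The slanted wall is close at tray_in, so I'll aim about 7 mm toward the post.

>>> move_arm --pt "10 0 0 0.005 0" --pt "10 -0.009 0.0015 0 0.118" --pt "10 -0.009 0.0015 0 0.118" --pt "10 -0.009 0.0015 0 0.118" --pt "10 -0.009 0.0015 0 0.118" --pt "10 -0.009 0.0015 0 0.118" --pt "10 -0.009 0.0014 0 0.118" --pt "10 -0.009 0.0014 0 0.118" --pt "10 -0.009 0.0014 0 0.118" --pt "10 -0.009 0.0014 0 0.118" --pt "10 -0.009 0.0014 0 0.118" --pt "10 -0.008 0.0014 0 0.118" --pt "10 -0.008 0.001 0 0.118" --pt "10 -0.008 0.001 0 0.118" --pt "10 -0.008 0.001 0 0.118" --pt "10 0 0 -0.04 0" --pt "10 0 0 -0.04 0" --pt "10 0 0 -0.04 0" --pt "10 0 0 -0.03 0" --pt "10 0 0 0 0"

```text
clock: 10.37
ee_pos: [0.4696, 0.3243, 0.0844]
tool_rot: [0.041, -3.128, 0.012]
contact_force: [-1.9, -1.2, -3.4]
gripper_width: 0.028
finger_force: 60.2
```

Run:
```python
from h import *
st()
im=arm.snapshot("wrist")
for yaw,c in((-1.365,(0,255,0)),):
    q=[proj("wrist",np.r_[tray(np.array(p)/1000,yaw),.025]) for p in((-10,-12),(-10,-220),(22,-220),(95,-170),(95,-12))]
    cv2.polylines(im,[np.array(q).round().astype(int)],True,c,1)
cv2.imwrite("pics/w5.png",im)
```

```text
t 10.37 tcp [0.4696 0.3243 0.0844] closing 91.5 zdir [-0.01 -0.01 -1.  ] F [-1.9 -1.2 -3.4] w 0.028 ff 60.2 q [ 0.53  0.45  1.69 -0.    1.01 -1.07]
```

View pics/w5.png

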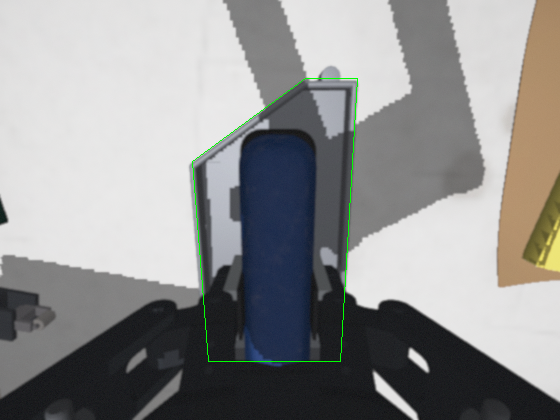

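The overlay matches the tray: walls at columns 195–355, with the stapler above it and aligned. I'll correct by (+7, +4) mm and lower.

>>> move_arm --pt "10 0.007 0.004 0 0" --pt "10 0 0 -0.02 0" --pt "10 0 0 -0.02 0" --pt "10 0 0 -0.015 0" --pt "10 0 0 -0.006 0" --pt "10 0 0 0 0" --pt "10 0 0 0 0"

```text
clock: 11.0
ee_pos: [0.4837, 0.3325, 0.0321]
tool_rot: [-0.041, 3.138, 0.003]
contact_force: [0.6, -0.1, -3.5]
gripper_width: 0.0276
finger_force: 60.2
```

>>> move_arm --pt "10 -0.006 -0.003 -0.004 0" --pt "10 0 0 -0.004 0" --pt "10 0 0 -0.003 0" --pt "10 0 0 -0.0015 0" --pt "10 0 0 0 0" --pt "10 0 0 0 0"

```text
clock: 11.5
ee_pos: [0.4757, 0.3285, 0.0187]
tool_rot: [-0.041, 3.141, 0.0]
contact_force: [-2.2, -0.2, 5.6]
gripper_width: 0.0282
finger_force: 61.0
```

>>> move_arm --pt "48 0 0 0 0" --pt "48 0 0 0 0" --pt "48 0 0 0 0" --pt "48 0 0 0 0" --pt "48 0 0 0.01 0" --pt "48 0 0 0.02 0" --pt "48 0 0 0.04 0" --pt "48 0 0 0.04 0" --pt "48 0 0 0.04 0" --pt "48 0 0 0.03 0" --pt "48 -0.02 0.03 0 0" --pt "48 -0.02 0.03 0 0" --pt "48 -0.02 0.03 0 0" --pt "48 0 0 0 0"

```text
clock: 12.67
ee_pos: [0.4126, 0.4232, 0.1991]
tool_rot: [0.047, -3.14, -0.007]
contact_force: [0.2, -0.4, -0.3]
gripper_width: 0.0412
finger_force: 0.0
```

Run:
```python
from h import *
st()
im=arm.snapshot("wrist");cv2.imwrite("pics/w6.png",im)
for n,z in(("tray_nose",.0125),("tray_front",.012),("stapler",.0055)):
    for r in arm.landmark_of("wrist",n)[:1]:
        p=onz("wrist",r["at"],z);d=p[:2]-P
        k={"tray_nose":(6,-223),"tray_front":(-10,-180),"stapler":(33,-122)}[n]
        print(n,round(r["conf"],2),p.round(3),np.hypot(*d).round(3),"yaw",((np.arctan2(d[1],d[0])-np.arctan2(k[1],k[0])-ry)%6.2832-6.2832).round(3))
```

```text
t 12.67 tcp [0.4126 0.4232 0.1991] closing 91.7 zdir [-0.  0. -1.] F [ 0.2 -0.4 -0.3] w 0.0412 ff 0.0 q [ 0.72  0.35  1.52  0.    1.27 -0.88]
tray_nose 0.71 [0.588 0.364 0.013] 0.006 yaw -0.53
tray_front 0.88 [0.415 0.363 0.012] 0.177 yaw -1.311
stapler 0.91 [0.483 0.322 0.006] 0.119 yaw -1.254
```

View pics/w6.png

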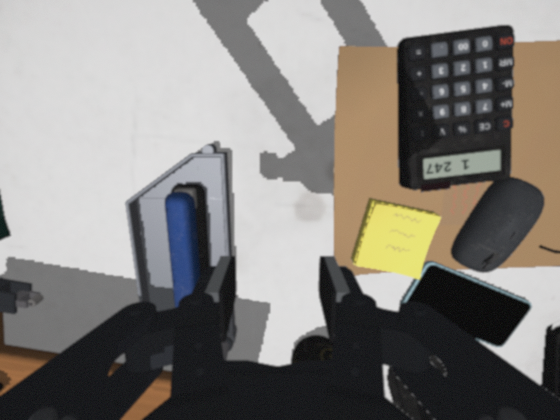

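The stapler stands upright inside the tray, at about (182,250) in the image with the wall right of it clear. I'll make a half turn so the final push can be at closing ≈ −10° with joint 6 mid-range, then come down outside the front wall.

>>> move_arm --pt "50 0 0 0 -0.119" --pt "50 0 0 0 -0.119" --pt "50 0 0 0 -0.119" --pt "50 0 0 0 -0.119" --pt "50 0 0 0 -0.119" --pt "50 0 0 0 -0.119" --pt "50 0 0 0 -0.119" --pt "50 0 0 0 -0.119" --pt "50 0 0 0 -0.119" --pt "50 0 0 0 -0.119" --pt "50 0 0 0 -0.119" --pt "50 0 0 0 -0.119" --pt "50 0 0 0 -0.119" --pt "50 0 0 0 -0.119" --pt "50 0 0 0 -0.119" --pt "50 0 0 0 -0.119" --pt "50 0 0 0 -0.119" --pt "50 0 0 0 -0.119" --pt "50 0 0 0 -0.119" --pt "50 0 0 0 -0.119"

```text
clock: 14.53
ee_pos: [0.417, 0.4168, 0.1977]
tool_rot: [2.905, 1.194, -0.001]
contact_force: [0.5, -0.3, 0.9]
gripper_width: 0.0429
finger_force: 0.0
```

>>> move_arm --pt "50 0 0 0 -0.119" --pt "50 0 0 0 -0.119" --pt "50 0 0 0 -0.119" --pt "50 0 0 0 -0.119" --pt "50 0 0 0 -0.119" --pt "50 0 0 0 -0.119" --pt "50 -0.009 -0.01 -0.03 0" --pt "50 0 0 -0.03 0" --pt "50 0 0 -0.03 0" --pt "50 0 0 0 0" --pt "50 0 0 0 0"

```text
clock: 15.45
ee_pos: [0.4066, 0.4064, 0.1066]
tool_rot: [3.136, 0.113, -0.005]
contact_force: [-0.8, 1.2, 0.3]
gripper_width: 0.043
finger_force: 0.0
```

Run:
```python
from h import *
st()
s=arm.state()
for y in(-1.31,-1.365):print((R(-ry-y)@(s["ee_pos"][:2]-P)).round(4))
p=np.array([-.046,-.187]);ys=np.linspace(-1.33,-.25,31)
q=np.array([tray(p,y) for y in ys]);print(q[0],q[-1]);print((np.diff(q,axis=0)*1000).round(1).tolist())
```

```text
t 15.45 tcp [0.4066 0.4064 0.1066] closing -85.9 zdir [-0. -0. -1.] F [-0.8  1.2  0.3] w 0.043 ff 0.0 q [ 0.71  0.43  1.66 -0.    1.05  2.21]
[-0.0535 -0.1815]
[-0.0435 -0.1842]
[0.40243999 0.40217786] [0.47326999 0.21725981]
[[-1.1, -6.8], [-0.8, -6.9], [-0.6, -6.9], [-0.3, -6.9], [-0.1, -6.9], [0.2, -6.9], [0.4, -6.9], [0.7, -6.9], [0.9, -6.9], [1.2, -6.8], [1.4, -6.8], [1.6, -6.7], [1.9, -6.7], [2.1, -6.6], [2.4, -6.5], [2.6, -6.4], [2.8, -6.3], [3.1, -6.2], [3.3, -6.1], [3.5, -6.0], [3.7, -5.9], [3.9, -5.7], [4.1, -5.6], [4.3, -5.4], [4.5, -5.3], [4.7, -5.1], [4.9, -4.9], [5.0, -4.8], [5.2, -4.6], [5.4, -4.4]]
```

>>> move_arm --pt "50 -0.002 0.012 -0.01 0" --pt "50 0 0 -0.03 0" --pt "50 0 0 -0.03 0" --pt "50 0 0 -0.018 0" --pt "50 0 0 -0.01 0" --pt "50 0 0 0 0" --pt "50 0 0 0 0"

```text
clock: 16.03
ee_pos: [0.4058, 0.4216, 0.0106]
tool_rot: [-3.138, -0.116, -0.002]
contact_force: [0.3, -0.5, -0.6]
gripper_width: 0.0429
finger_force: 0.0
```

>>> move_arm --pt "50 0 -0.007 0 0" --pt "50 -0.001 -0.0068 0 0" --pt "50 -0.001 -0.0068 0 0.036" --pt "50 -0.0008 -0.0069 0 0.036" --pt "50 -0.0006 -0.0069 0 0.036" --pt "50 -0.0003 -0.0069 0 0.036" --pt "50 -0.0001 -0.0069 0 0.036" --pt "50 0.0002 -0.0069 0 0.036" --pt "50 0.0004 -0.0069 0 0.036" --pt "50 0.0007 -0.0069 0 0.036" --pt "50 0.0009 -0.0069 0 0.036" --pt "50 0.0012 -0.0068 0 0.036" --pt "50 0.0014 -0.0068 0 0.036" --pt "50 0.0016 -0.0067 0 0.036" --pt "50 0.0019 -0.0067 0 0.036" --pt "50 0.0021 -0.0066 0 0.036"

```text
clock: 17.37
ee_pos: [0.4108, 0.311, 0.0113]
tool_rot: [-3.009, -0.895, -0.001]
contact_force: [-3.9, 3.6, 2.1]
gripper_width: 0.043
finger_force: 2.6
```

```bash
cat > ty.py <<'E'
from h import *
st();arm.snapshot("top")
K={"tray_nose":(6,-223),"tray_front":(-10,-180),"stapler":(37,-115)}
for cam in("top","scene","wrist"):
  arm.snapshot(cam)
  for n,z in(("tray_nose",.0125),("tray_front",.012),("stapler",.0055)):
    for r in arm.landmark_of(cam,n)[:1]:
        p=onz(cam,r["at"],z);d=p[:2]-P;k=K[n]
        print(cam,n,round(r["conf"],2),p.round(3),np.hypot(*d).round(3),"yaw",((np.arctan2(d[1],d[0])-np.arctan2(k[1],k[0])-ry+3.1416)%6.2832-3.1416).round(3))
E
python3 ty.py
```

```text
t 17.37 tcp [0.4108 0.311  0.0113] closing -56.9 zdir [-0.  0. -1.] F [-3.9  3.6  2.1] w 0.043 ff 2.6 q [0.56 0.5  1.89 0.   0.75 1.56]
top tray_front 0.46 [0.599 0.364 0.012] 0.008 yaw 1.141
top stapler 0.63 [0.517 0.288 0.006] 0.111 yaw -0.887
scene tray_nose 0.61 [0.394 0.229 0.012] 0.242 yaw -0.808
scene tray_front 0.7 [0.432 0.274 0.012] 0.186 yaw -0.804
scene stapler 0.6 [0.511 0.282 0.005] 0.119 yaw -0.887
wrist tray_front 0.57 [0.432 0.282 0.012] 0.182 yaw -0.844
wrist stapler 0.82 [0.512 0.28  0.006] 0.12 yaw -0.871
```

>>> move_arm --pt "50 0.0024 -0.0065 0 0.036" --pt "50 0.0026 -0.0064 0 0.036" --pt "50 0.0028 -0.0063 0 0.036" --pt "50 0.0031 -0.0062 0 0.036" --pt "50 0.0033 -0.0061 0 0.036" --pt "50 0.0035 -0.006 0 0.036" --pt "50 0.0037 -0.0059 0 0.036" --pt "50 0.0039 -0.0057 0 0.036" --pt "50 0.0041 -0.0056 0 0.036" --pt "50 0.0043 -0.0054 0 0.036" --pt "50 0.0045 -0.0053 0 0.036" --pt "50 0.0047 -0.0051 0 0.036" --pt "50 0.0049 -0.0049 0 0.036" --pt "50 0.005 -0.0048 0 0.036" --pt "50 0.0052 -0.0046 0 0.036" --pt "50 0 0 0 0"

```text
clock: 19.35
ee_pos: [0.4678, 0.2252, 0.0093]
tool_rot: [-2.663, -1.666, 0.006]
contact_force: [-2.1, 0.6, -0.5]
gripper_width: 0.0426
finger_force: 1.1
```

```bash
python3 ty.py
```

```text
t 19.35 tcp [0.4678 0.2252 0.0093] closing -25.9 zdir [-0. -0. -1.] F [-2.1  0.6 -0.5] w 0.0426 ff 1.1 q [0.37 0.5  1.88 0.   0.76 0.82]
top stapler 0.47 [0.569 0.255 0.006] 0.116 yaw -0.34
scene tray_nose 0.8 [0.485 0.154 0.012] 0.24 yaw -0.318
scene tray_front 0.85 [0.501 0.212 0.012] 0.181 yaw -0.299
wrist stapler 0.94 [0.571 0.251 0.006] 0.12 yaw -0.313
```

Yaw is about −0.30. I'll back off, open fully for the longest reach under the board, and lower so the finger tips bear on the wall.

>>> move_arm --pt "50 -0.014 0.006 0 0" --pt "50 -0.014 0.006 0 0" --pt "100 -0.007 0.002 0 0" --pt "100 0 0 0 0" --pt "100 0 -0.003 0 0" --pt "100 0 -0.003 -0.004 0" --pt "100 0 0 -0.004 0" --pt "100 0 0 -0.003 0" --pt "100 0 0 0 0"

```text
clock: 20.75
ee_pos: [0.4345, 0.2338, -0.002]
tool_rot: [-2.664, -1.665, 0.002]
contact_force: [-0.2, -0.3, 1.2]
gripper_width: 0.0852
finger_force: 0.0
```

Run:
```python
from h import *
st()
s=arm.state()
print("riser",(R(-ry)@(s["ee_pos"][:2]-Rc)).round(4),"tray",(R(-ry+.3)@(s["ee_pos"][:2]-P)).round(4))
im=arm.snapshot("scene")
cv2.imwrite("pics/s7.png",cv2.resize(im[110:290,180:400],None,fx=3,fy=3,interpolation=cv2.INTER_CUBIC))
```

```text
t 20.75 tcp [ 0.4345  0.2338 -0.002 ] closing -26.0 zdir [-0. -0. -1.] F [-0.2 -0.3  1.2] w 0.0852 ff 0.0 q [ 0.41  0.5   1.95 -0.    0.69  0.86]
riser [-0.1793 -0.0302] tray [-0.0786 -0.192 ]
```

View pics/s7.png

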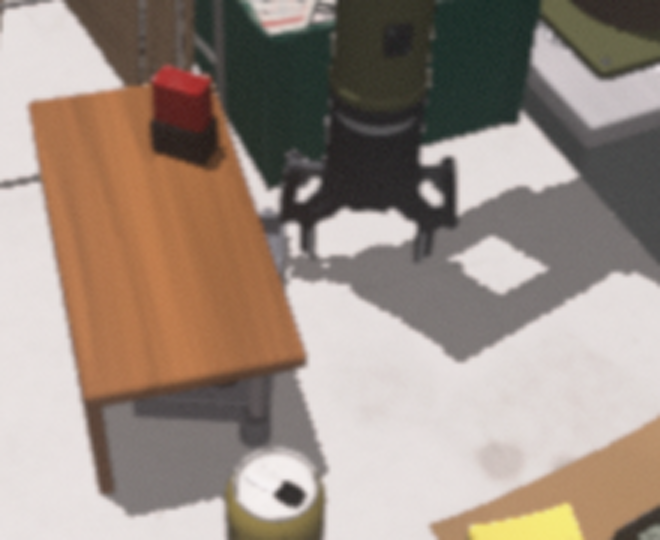

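The knuckles stick out further than the finger pads: columns 285–455, against 303–432 for the pads. I'll measure the knuckle top's height against the board's underside.

Run:
```python
from h import *
s=arm.state();p=s["ee_pos"];M=cv2.Rodrigues(np.array(s["tool_rot"]))[0];a=M[:,1];b=M[:,0]
m=arm.camera_model("scene");T=np.array(m["world_to_cam"]);print("cam",(-T[:3,:3].T@T[:3,3]).round(2))
# invert crop pixel -> (offset along closing axis, height above desk) in the plane through TCP containing a and z
for name,px in(("Rknuckle top outer",(455,157)),("Rknuckle bottom outer",(456,218)),("R finger tip",(420,258)),("R finger back",(434,235)),("R knuckle-body join",(428,165)),("body right at row150",(418,150)),("L knuckle top",(287,153)),("L knuckle mid outer",(282,215)),("L tip",(306,255)),("body L",(330,150)),("L join",(322,170))):
    u=px[0]/3+180;v=px[1]/3+110
    c,d=ray("scene",[v/420,u/560])
    k=np.linalg.solve(np.c_[d,-a,-np.array([0,0,1.])],p-c)
    print(name,"off",(k[1]*1000).round(0),"z",((k[2]+p[2])*1000).round(0))
```

```text
cam [0.82 0.9  0.79]
Rknuckle top outer off -67.0 z 122.0
Rknuckle bottom outer off -75.0 z 55.0
R finger tip off -50.0 z 6.0
R finger back off -59.0 z 34.0
R knuckle-body join off -46.0 z 113.0
body right at row150 off -37.0 z 129.0
L knuckle top off 67.0 z 121.0
L knuckle mid outer off 70.0 z 53.0
L tip off 49.0 z 6.0
body L off 33.0 z 126.0
L join off 38.0 z 104.0
```

Corrected for knuckle thickness, the knuckle top is at about 110 mm now. Lowering the TCP to −0.010 should bring it under the board, leaving only the 76 mm body at the edge and about 19 mm of reach; about 13 mm is enough to pass the roller.

Run:
```python
from h import *
ys=np.linspace(-.30,-.10,11);q=np.array([tray((-.068,-.192),y) for y in ys]);print(q[0],q[-1]);print((np.diff(q,axis=0)*1000).round(1).tolist())
for y in(-.1,-.04,0):
  w=tray((-.067,-.192),y);print(y,w.round(4),(R(-ry)@(w-Rc)).round(4))
```

```text
[0.44398679 0.22897698] [0.47471774 0.20233858]
[[2.8, -2.9], [2.9, -2.9], [2.9, -2.8], [3.0, -2.8], [3.1, -2.7], [3.1, -2.6], [3.2, -2.6], [3.2, -2.5], [3.3, -2.4], [3.3, -2.4]]
-0.1 [0.4757 0.2021] [-0.1333 -0.0544]
-0.04 [0.4859 0.1954] [-0.1221 -0.0592]
0 [0.4929 0.1913] [-0.1145 -0.0621]
```

>>> move_arm --pt "100 0 0 -0.004 0" --pt "100 0 0 -0.004 0" --pt "100 0.005 -0.0025 0 0" --pt "100 0.0045 -0.0025 0 0" --pt "100 0.0028 -0.0029 0 0.018" --pt "100 0.0029 -0.0029 0 0.018" --pt "100 0.0029 -0.0028 0 0.018" --pt "100 0.003 -0.0028 0 0.018" --pt "100 0.0031 -0.0027 0 0.018" --pt "100 0.0031 -0.0026 0 0.018" --pt "100 0.0032 -0.0026 0 0.018" --pt "100 0.0032 -0.0025 0 0.018" --pt "100 0 0 0 0" --pt "100 0 0 0 0"

```text
clock: 21.97
ee_pos: [0.4692, 0.2071, -0.0091]
tool_rot: [2.537, 1.852, 0.002]
contact_force: [0.8, 0.3, -0.7]
gripper_width: 0.0854
finger_force: 0.1
```

```bash
python3 ty.py
python3 - <<'E'
from h import *
s=arm.state();print("riser",(R(-ry)@(s["ee_pos"][:2]-Rc)).round(4))
E
```

```text
t 21.97 tcp [ 0.4692  0.2071 -0.0091] closing -17.7 zdir [ 0. -0. -1.] F [ 0.8  0.3 -0.7] w 0.0854 ff 0.1 q [ 0.33  0.53  1.91 -0.    0.7   0.64]
wrist tray_front 0.86 [0.526 0.199 0.012] 0.182 yaw -0.144
wrist stapler 0.71 [0.589 0.247 0.006] 0.122 yaw -0.164
riser [-0.1416 -0.0504]
```

>>> move_arm --pt "100 0.0019 -0.0013 0 0.016" --pt "100 0.0019 -0.0013 0 0.016" --pt "100 0.0019 -0.0013 0 0.016" --pt "100 0.0019 -0.0013 0 0.016" --pt "100 0.0019 -0.0013 0 0.016" --pt "100 0 0 0 0"

```text
clock: 23.12
ee_pos: [0.4749, 0.2002, -0.0094]
tool_rot: [-2.458, -1.953, 0.008]
contact_force: [-6.1, 0.1, 4.9]
gripper_width: 0.0853
finger_force: 2.9
```

>>> move_arm --pt "100 0.0019 -0.0013 0 0.016" --pt "100 0.0019 -0.0013 0 0.016" --pt "100 0 0 0 0"

```text
clock: 23.37
ee_pos: [0.4783, 0.1972, -0.0095]
tool_rot: [-2.426, -1.992, 0.009]
contact_force: [-5.9, -0.1, 4.5]
gripper_width: 0.0852
finger_force: 2.8
```

>>> move_arm --pt "100 0.002 -0.0005 0 0.006" --pt "100 0.002 -0.0005 0 0.006" --pt "100 0 0 0 0"

```text
clock: 23.62
ee_pos: [0.4804, 0.1963, -0.0096]
tool_rot: [-2.413, -2.004, 0.013]
contact_force: [-9.3, -0.6, 5.7]
gripper_width: 0.0856
finger_force: 4.7
```

>>> move_arm --pt "100 0.002 -0.0005 0 0.006" --pt "100 0 0 0 0"

```text
clock: 23.78
ee_pos: [0.4806, 0.1957, -0.0097]
tool_rot: [-2.406, -2.01, 0.017]
contact_force: [-13.0, 2.2, 9.4]
gripper_width: 0.0855
finger_force: 6.6
```

>>> move_arm --pt "100 0.002 -0.0005 0 0.006" --pt "100 0 0 0 0"

```text
clock: 23.95
ee_pos: [0.4833, 0.1952, -0.0097]
tool_rot: [-2.4, -2.019, 0.015]
contact_force: [-7.6, 1.1, 3.6]
gripper_width: 0.0854
finger_force: 4.0
```

>>> move_arm --pt "100 0.002 -0.0004 0 0.004" --pt "100 0 0 0 0"

```text
clock: 24.12
ee_pos: [0.4885, 0.1953, -0.0097]
tool_rot: [-2.398, -2.025, 0.007]
contact_force: [-3.0, -0.1, -2.2]
gripper_width: 0.0855
finger_force: 1.3
```

>>> move_arm --pt "100 0.0015 -0.0003 0 0" --pt "100 0 0 0 0"

```text
clock: 24.28
ee_pos: [0.493, 0.1954, -0.0095]
tool_rot: [-2.401, -2.027, 0.001]
contact_force: [-1.6, -1.2, -0.4]
gripper_width: 0.0851
finger_force: 0.7
```

>>> move_arm --pt "100 0.0015 -0.0003 0 0" --pt "100 0 0 0 0"

```text
clock: 24.45
ee_pos: [0.4941, 0.1952, -0.0094]
tool_rot: [-2.401, -2.026, 0.002]
contact_force: [-3.5, 0.0, -1.2]
gripper_width: 0.0854
finger_force: 0.7
```

The force dropped after the peak and the finger has reached the home position (riser x = −0.114). I'll back off and check.

>>> move_arm --pt "100 -0.006 0.001 0 0" --pt "100 -0.012 0.002 0 0" --pt "100 -0.025 0.004 0 0" --pt "100 -0.035 0.006 0 0" --pt "100 0 0 0.01 0" --pt "100 0 0 0.02 0" --pt "100 0 0 0 0"

```text
clock: 25.03
ee_pos: [0.4173, 0.2093, 0.0232]
tool_rot: [2.398, 2.026, 0.008]
contact_force: [1.5, 0.8, 0.7]
gripper_width: 0.0854
finger_force: 0.0
```

```bash
python3 ty.py
python3 - <<'E'
from h import *
im=arm.snapshot("wrist")
q=[proj("wrist",np.r_[tray(np.array(p)/1000,0),.025]) for p in((-10,-12),(-10,-220),(22,-220),(95,-170),(95,-12))]
cv2.polylines(im,[np.array(q).round().astype(int)],True,(0,255,0),1)
cv2.imwrite("pics/w8.png",im)
E
```

```text
t 25.03 tcp [0.4173 0.2093 0.0232] closing -9.6 zdir [ 0.  0. -1.] F [1.5 0.8 0.7] w 0.0854 ff 0.0 q [ 0.37  0.43  1.99 -0.    0.72  0.54]
top tray_nose 0.55 [0.553 0.143 0.012] 0.229 yaw -0.023
top tray_front 0.46 [0.562 0.196 0.012] 0.175 yaw 0.057
top stapler 0.52 [0.63  0.477 0.006] 0.115 yaw 2.667
wrist tray_nose 0.81 [0.561 0.146 0.013] 0.225 yaw 0.007
wrist tray_front 0.64 [0.551 0.193 0.012] 0.181 yaw 0.001
```

View pics/w8.png

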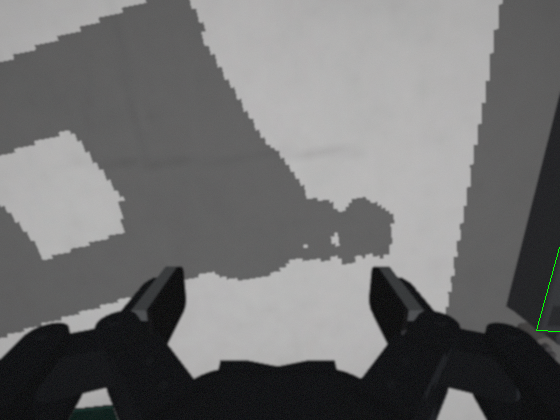

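Yaw reads 0.00 from close by, and the wall corner at (537,330) sits on the home overlay. I'll move clear and check the bystanders numerically.

>>> move_arm --pt "100 -0.01 0.02 0.03 0" --pt "100 -0.01 0.02 0.03 0" --pt "100 -0.01 0.02 0.03 0" --pt "100 -0.01 0.02 0.03 0" --pt "100 0 0 0 0" --pt "100 0 0 0 0"

```text
clock: 26.23
ee_pos: [0.3774, 0.2899, 0.1426]
tool_rot: [2.398, 2.028, 0.008]
contact_force: [0.3, 0.2, -0.4]
gripper_width: 0.0855
finger_force: 0.0
```

Run:
```python
from h import *
for c in("scene","top","wrist"):
    arm.snapshot(c)
    for n,z in(("ink_stamp",.125),("drink_can",0),("note_pad",0),("tray_nose",.0125),("tray_front",.012)):
        for r in arm.landmark_of(c,n)[:1]:
            print(c,n,round(r["conf"],2),onz(c,r["at"],z).round(3))
print("home nose",tray((.006,-.223),0),"front",tray((-.010,-.180),0)); st()
```

```text
scene ink_stamp 0.73 [0.564 0.172 0.125]
scene drink_can 0.73 [0.624 0.488 0.   ]
scene note_pad 0.66 [0.45  0.551 0.   ]
scene tray_nose 0.57 [0.521 0.058 0.012]
top ink_stamp 0.62 [0.573 0.173 0.125]
top drink_can 0.56 [0.627 0.486 0.   ]
top note_pad 0.89 [0.458 0.561 0.   ]
top tray_nose 0.42 [0.559 0.139 0.012]
top tray_front 0.47 [0.553 0.197 0.012]
wrist tray_nose 0.65 [0.559 0.146 0.013]
wrist tray_front 0.75 [0.552 0.195 0.012]
home nose [0.55944703 0.14812199] front [0.55112391 0.19324101]
t 27.13 tcp [0.3765 0.2883 0.1408] closing -9.7 zdir [ 0. -0. -1.] F [-0.4  0.2  0. ] w 0.0853 ff 0.0 q [ 0.56  0.26  1.84 -0.    1.04  0.73]
```

```bash
python3 -c "
from plant import arm
print(arm.job_done())"
```

```text
the job is handed in; nothing more can be done
None
```

I handed the job in at about 27 s: the stapler lies upright in the tray, the tray reads fully home past the roller catch, and the stamp, note pad and can measured unmoved to within about 1 cm (camera noise); the judging result wasn't shown.

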